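Lay out the whetstones from their stack

ROBOT

A 6-joint arm with a two-finger parallel gripper is mounted at the origin on a cart in front of the work surface, level with it; the furniture and walls round the work are solid. World frame = base frame: x ahead of the robot, y to its left, z up, the work surface at z = 0. Lengths are in m, angles in rad, forces in N, time in s.
With the tool pointing down it reaches from about 0.3 to 0.875 m from the base axis. Payload 6.4 kg.
Tool frame: the origin (TCP) lies on the centre line of the jaws, within the pads' length; the fingertips stand 11 mm ahead of it and the grasp point (between the pads) lies 8 mm behind it (tcp_to_tips is the distance from the TCP to the fingertips, in m); z points along the fingers, y is the line along which they close (so a half turn about z gives the same grasp; the last joint's range is limited). The gripper opens to 85 mm and grips with 20 to 120 N. Pads are 22 mm wide; open, the fingers measure 114 mm over their backs; the gripper's body (76 mm by 85 mm) begins 54 mm behind the grasp point. The pads swing forward as they close: fully open they stand 13 mm farther back than shut.
Start: joints at [1.038, 0.181, 1.607, -0, 1.354, -0.206], TCP at [0.185, 0.545, 0.242] pointing down, gripper open.
Joint ranges: [-2.99, 2.99], [-0.89, 2.07], [0.3, 2.58], [-1.14, 4.28], [0, 2.63], [-3.12, 3.12]. Speed limits (rad/s): [2.57, 2.57, 3.01, 3.14, 3.14, 3.14].

INTERFACE

Orientations are given as a rotation vector (axis times angle).
In Python, from rig import movep, move_straight, move_joints, gripper_to, pause, ik, get_state, grab_frame, camera_params, MotionError, job_done, tcp_to_tips gives the robot as it stands. Calls block until the motion is done:
- movep(position, orientation): joint-space move of the TCP to a pose.
- move_straight(position, rot=None, v=0.15): straight line of the TCP; rot=None keeps the orientation; v is the mean speed in m/s.
- move_joints(angles): joint-space move.
- gripper_to(opening, effort=None): finger opening in m; effort is the grip in N (None keeps the last); returns when the fingers have stopped.
- pause(seconds).
- ik(position, orientation): joint angles nearest the present ones, or None.
- get_state(): the state.
- grab_frame(name): name is "side" or "top"; returns the picture (420x560x3 uint8, blue, green, red); there is no depth.
- camera_params(name): a dict with "camera_matrix" (3x3 intrinsics, pixels), "rvec" (rotation vector, rad) and "tvec" (3), from world to camera coordinates, as OpenCV has them. Camera axes: x right, y down, z forward; pixel columns grow to the right and rows downward; lengths in m; the calibration is good to about 2 mm. A picture is of the moment at which its call begins. camera_params takes no time and is no camera call.
A pose or a line that the arm cannot do raises MotionError and nothing moves.
- job_done(): hands the job in; it is judged then, once.
The state is a dict: "t": time; "joint_positions": joint angles; "joint_vel": joint speeds; "effort": joint torques, N m; "tool_pos": TCP position; "tcp_rot": TCP orientation; "ft_force": force on the tool from outside, world axes, zero at the start; "wrist_torque": the same for the moment, N m; "opening": finger opening in m; "grasp_force": force on a finger pad.
Only numpy, scipy, OpenCV 4.12 (cv2) and the standard library are available. Lean on these libraries where they do the work, as an engineer would, in place of code of your own. Each camera call takes 0.05 s, during which the arm holds its last target. There are 200 camera calls.

TASK

Get the bench ready for honing the chisels: take the stack of whetstones apart from the top down, one stone at a time. Seat the little dressing stone in the small wooden holder, the fine stone in the middle-sized holder and the medium stone in the long holder, then lay the coarse stone across the two rubber-topped saddles of the drip tray, between their end flanges. Stones are brittle, so put each one down without letting it fall, and leave the chisels where they lie.

Things in the scene. Friction and masses are not known exactly. Their poses are not given: they have to be found in the camera images.
- dressing_stone: Dressing stone, smallest and top of the stack, a plain light grey block 55 mm long, 30 mm wide, 22 mm thick, about 80 g. Origin: centre of its underside; y along its length, x across, z up. The stack stands on the bench, from the bottom up: coarse, medium, fine, dressing stone, each up to 8 mm and 0.1 rad off the one below.
- fine_stone: Fine whetstone, second from the top of the stack, a plain pale grey-beige block 110 mm long, 40 mm wide, 20 mm thick, about 190 g. Origin: centre of its underside; y along its length, x across, z up.
- medium_stone: Medium whetstone, third from the top of the stack, a plain brownish grey block 150 mm long, 50 mm wide, 25 mm thick, about 400 g. Origin: centre of its underside; y along its length, x across, z up.
- coarse_stone: Coarse whetstone, largest and bottom of the stack, a plain dark grey block 180 mm long, 60 mm wide, 30 mm thick, about 680 g. Origin: centre of its underside; y along its length, x across, z up.
- small_holder: The shortest of three wooden holders: board 99 x 66 mm, fixed. Its black rubber seat, 16 mm above the bench, is 67 x 42 mm: 6 mm to spare all round the dressing stone. Round it an 8 mm high cleat at each end and 8 mm high cheeks at the four corners; the long sides are open in the middle for fingers. Origin: at bench level under the middle of the seat; y along its length, z up.
- middle_holder: The middle-sized of three wooden holders: board 154 x 76 mm, fixed. Its black rubber seat, 16 mm above the bench, is 122 x 52 mm: 6 mm to spare all round the fine stone. Round it an 8 mm high cleat at each end and 8 mm high cheeks at the four corners; the long sides are open in the middle for fingers. Origin: at bench level under the middle of the seat; y along its length, z up.
- long_holder: The longest of three wooden holders: board 194 x 86 mm, fixed. Its black rubber seat, 16 mm above the bench, is 162 x 62 mm: 6 mm to spare all round the medium stone. Round it an 8 mm high cleat at each end and 8 mm high cheeks at the four corners; the long sides are open in the middle for fingers. Origin: at bench level under the middle of the seat; y along its length, z up.
- drip_tray: Open grey tray 224 x 116 mm, fixed. Two steel saddles lie over its rims, 118 mm apart; the coarse stone rests lengthwise across both on their black rubber pads, 46 mm above the bench, between upright flanges at the outer ends (192 mm apart, 11 mm above the rubber): 6 mm to spare at each end, sides open. Origin: at bench level under the tray's middle; y along its length, z up.
- wide_chisel: Bystander, loose: the wider of two chisels at the right front, 240 mm long, yellow handle. Origin: mid-length, at its underside.
- narrow_chisel: Bystander, loose: the narrower of the two chisels, 240 mm long, red handle. Origin: mid-length, at its underside.

How it is judged:
On the way, in this order (a step that is already met when the one before it is completed fails the run):
1. The dressing stone in the small wooden holder, flat and released (x of dressing_stone in the frame of small_holder between -0.01 and 0.01 m and y of dressing_stone in the frame of small_holder between -0.01 and 0.01 m and z of dressing_stone in the frame of small_holder between 0.012 and 0.019 m and angle between the y axis of dressing_stone and the y axis of small_holder, either way round below 0.2 rad and angle between dressing_stone's own z axis and vertical below 0.04 rad and linear speed of dressing_stone below 0.02 m/s and contact force between the fingers and dressing_stone below 0.05 N), for 0.2 s.
2. The fine stone in the middle-sized wooden holder, flat and released (x of fine_stone in the frame of middle_holder between -0.01 and 0.01 m and y of fine_stone in the frame of middle_holder between -0.01 and 0.01 m and z of fine_stone in the frame of middle_holder between 0.012 and 0.019 m and angle between the y axis of fine_stone and the y axis of middle_holder, either way round below 0.2 rad and angle between fine_stone's own z axis and vertical below 0.04 rad and linear speed of fine_stone below 0.02 m/s and contact force between the fingers and fine_stone below 0.05 N), for 0.2 s.
3. The medium stone in the long wooden holder, flat and released (x of medium_stone in the frame of long_holder between -0.01 and 0.01 m and y of medium_stone in the frame of long_holder between -0.01 and 0.01 m and z of medium_stone in the frame of long_holder between 0.012 and 0.019 m and angle between the y axis of medium_stone and the y axis of long_holder, either way round below 0.2 rad and angle between medium_stone's own z axis and vertical below 0.04 rad and linear speed of medium_stone below 0.02 m/s and contact force between the fingers and medium_stone below 0.05 N), for 0.2 s.
4. The coarse stone across the two saddles of the drip tray, flat and released (x of coarse_stone in the frame of drip_tray between -0.012 and 0.012 m and y of coarse_stone in the frame of drip_tray between -0.01 and 0.01 m and z of coarse_stone in the frame of drip_tray between 0.042 and 0.049 m and angle between the y axis of coarse_stone and the y axis of drip_tray, either way round below 0.2 rad and angle between coarse_stone's own z axis and vertical below 0.04 rad and linear speed of coarse_stone below 0.02 m/s and contact force between the fingers and coarse_stone below 0.05 N), for 0.2 s.
At the end, for the whole second after the job is handed in: Each stone lies flat, released and at rest on the rubber of its own seat, in line with it (0.2 rad): dressing, fine and medium stone in the small, middle-sized and long holder, centred within 10 mm; the coarse stone across both saddles of the drip tray, within 10 mm along and 12 mm across (all of step 1 and all of step 2 and all of step 3 and all of step 4); the robot touches nothing.
It fails at once if a chisel is moved more than 25 mm (distance of any of wide_chisel, narrow_chisel from where it was at the start of the episode above 0.025 m).
It fails at once if a stone falls freely from more than about 25 mm (faster than 0.7 m/s with no finger touching it) ((linear speed of dressing_stone above 0.7 m/s and contact force between the fingers and dressing_stone below 0.01 N) or (linear speed of fine_stone above 0.7 m/s and contact force between the fingers and fine_stone below 0.01 N) or (linear speed of medium_stone above 0.7 m/s and contact force between the fingers and medium_stone below 0.01 N) or (linear speed of coarse_stone above 0.7 m/s and contact force between the fingers and coarse_stone below 0.01 N)).
It also fails if it takes over 99 s, if anything falls off the work surface, if the arm or the gripper's body presses on something with over 40 N, if the wrist force passes 120 N, or if a joint passes its speed limit or range.

## Working session

There is one attempt and no reset: what is moved stays moved. The work goes in short steps, each a Python script; the robot and the scene stay as the last script left them, time stands still between calls to the robot, and variables do not carry over. Pictures are saved under pics/ and viewed, at most 14 in all, crops included, and the job is handed in when it is done.

```bash
mkdir -p pics; ls; python3 - <<'E'
from rig import *
import cv2
for n in("top","side"):
    f=grab_frame(n); cv2.imwrite(f"pics/{n}0.png",f); p=camera_params(n); print(n,p)
    import numpy as np
    R=cv2.Rodrigues(np.array(p["rvec"],float))[0]; print(-R.T@np.array(p["tvec"]).ravel())
s=get_state(); print(s, tcp_to_tips)
E
```

```text
pics
top {'camera_matrix': array([[395.89702235,   0.        , 281.15624201],
       [  0.        , 395.89702235, 208.50444673],
       [  0.        ,   0.        ,   1.        ]]), 'rvec': array([ 2.18532039, -2.16531884,  0.17507576]), 'tvec': array([-0.0661847 ,  0.51351458,  1.05322735])}
[ 0.38072554 -0.02116651  1.10993943]
side {'camera_matrix': array([[504.42858317,   0.        , 280.87053524],
       [  0.        , 504.42858317, 213.79398424],
       [  0.        ,   0.        ,   1.        ]]), 'rvec': array([2.28776422, 0.01130626, 0.01571586]), 'tvec': array([-0.53155431,  0.00884495,  1.31962384])}
[ 0.52126708 -0.98728914  0.88180275]
{'t': 0.1, 'joint_positions': array([ 1.03769413e+00,  1.81498863e-01,  1.60790929e+00,  2.53503426e-05,
        1.35380884e+00, -2.06283793e-01]), 'joint_vel': array([ 0.00053477, -0.00306515, -0.00140154,  0.00099383, -0.0005944 ,
        0.00109169]), 'effort': array([-3.42421754e-04, -4.45883274e+01, -3.52236485e+01, -3.64920261e-04,
        4.13491638e-03,  1.48514579e-05]), 'tool_pos': array([0.18430942, 0.54415034, 0.24145556]), 'tcp_rot': array([-5.10992608e-01, -3.09913746e+00,  2.36461025e-03]), 'ft_force': array([ 0.23032801, -0.30951265, -0.48751209]), 'wrist_torque': array([-0.00962985, -0.0074288 ,  0.0123502 ]), 'grasp_force': 0.0, 'opening': 0.08547956784319634} 0.011
```

View pics/top0.png

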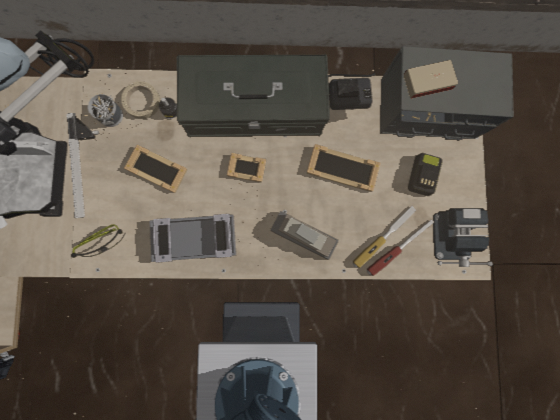

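View pics/side0.png

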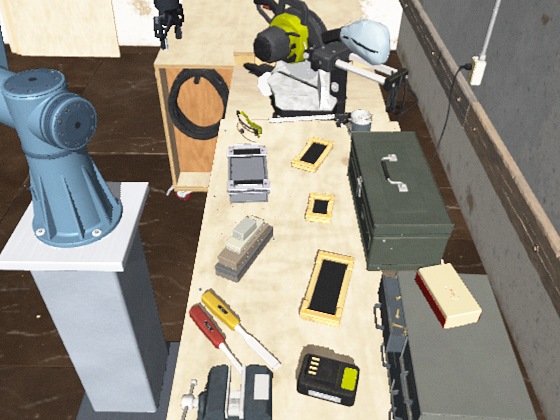

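The top view shows the small holder at (246,167), the middle one at (155,168), the long one at (343,167), the tray at (193,238) and the stack at (305,235). The chisels lie around (390,240). The side view agrees, so I'll segment next.

```bash
cat > see.py <<'E'
import cv2, numpy as np
from rig import *
def ray(name,uv,z):
    p=camera_params(name); R=cv2.Rodrigues(np.array(p["rvec"],float))[0]; t=np.array(p["tvec"],float).ravel()
    c=-R.T@t; uv=np.atleast_2d(np.array(uv,float))
    d=(R.T@np.linalg.inv(p["camera_matrix"])@np.c_[uv,np.ones(len(uv))].T).T
    return (c+d*((z-c[2])/d[:,2])[:,None])[:,:2]
def rect(name,cnt,z):
    """world-plane min area rect: centre, (long,short), yaw of long axis"""
    w=ray(name,cnt.reshape(-1,2),z).astype(np.float32)
    (c,(a,b),_)=r=cv2.minAreaRect(w*1000); q=cv2.boxPoints(r)/1000
    e1,e2=q[1]-q[0],q[2]-q[1]; e=e1 if np.linalg.norm(e1)>np.linalg.norm(e2) else e2
    return np.array(c)/1000,sorted((a,b))[::-1],np.arctan2(e[1],e[0])%np.pi
def biggest(mask,n=1):
    cs=cv2.findContours(mask.astype(np.uint8),cv2.RETR_EXTERNAL,cv2.CHAIN_APPROX_NONE)[0]
    return sorted(cs,key=cv2.contourArea)[::-1][:n]
def roi(mask,x0,y0,x1,y1):
    m=np.zeros(mask.shape,np.uint8); m[y0:y1,x0:x1]=mask[y0:y1,x0:x1]; return m
E
python3 - <<'E'
from see import *
f=cv2.imread("pics/top0.png"); g=cv2.cvtColor(f,cv2.COLOR_BGR2GRAY)
for n,b in dict(small=(225,150,270,185),middle=(122,142,190,195),long=(302,140,384,195)).items():
    m=roi(g<70,*b)
    for c in biggest(m): print(n,rect("top",c,.016))
for c in biggest(roi(g<60,150,210,240,262),3): print("tray",rect("top",c,.046),cv2.boundingRect(c))
a=cv2.resize(f[205:268,140:245],None,fx=6,fy=6,interpolation=cv2.INTER_CUBIC)
b=cv2.resize(f[205:268,262:350],None,fx=6,fy=6,interpolation=cv2.INTER_CUBIC)
cv2.imwrite("pics/tray.png",a);cv2.imwrite("pics/stack.png",b)
E
```

```text
small (array([0.63263684, 0.03660327]), [59.598297119140625, 35.53659439086914], np.float32(1.3919169))
middle (array([0.62574921, 0.28880096]), [115.0916519165039, 46.327083587646484], np.float32(1.1380684))
long (array([ 0.63569043, -0.23868814]), [156.8307647705078, 56.80363464355469], np.float32(1.2946419))
tray (array([0.43930179, 0.10070814]), [74.98351287841797, 23.943283081054688], np.float32(0.026898291)) (216, 221, 10, 29)
tray (array([0.42609641, 0.25220917]), [76.75369262695312, 21.014345169067383], np.float32(0.044228066)) (159, 225, 9, 30)
```

View pics/tray.png

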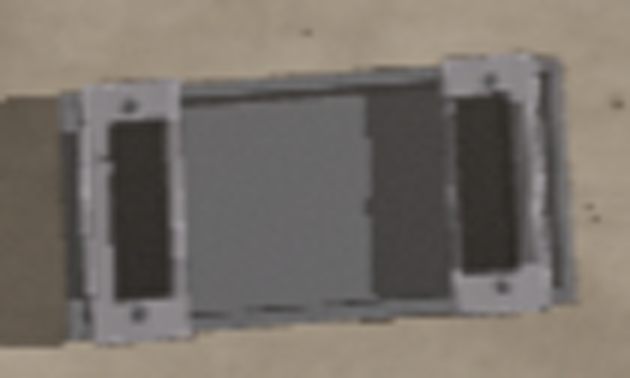

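View pics/stack.png

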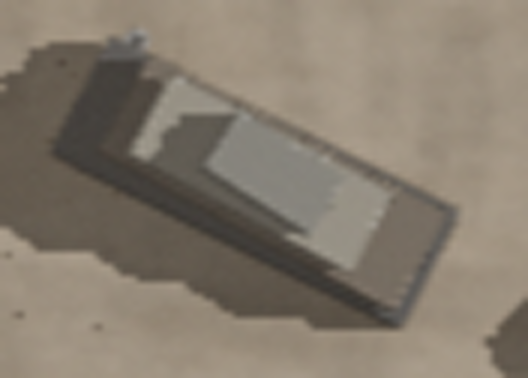

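The tray crop shows black pads at about (141,209) and (491,183), with a 264 px gap between the saddles (118 mm). The stack crop shows the dressing stone's top with corners at about (237,112), (345,178), (310,232) and (205,165). I'll sample the colours to segment the stones.

```bash
python3 - <<'E'
from see import *
f=cv2.imread("pics/top0.png")
def px(x,y): return f[205+round(y/6),262+round(x/6)].tolist()
for n,(x,y) in dict(dress=(270,165),dress2=(230,160),fine=(350,225),fineL=(170,100),fineshadow=(190,140),med=(395,230),coarseshadow=(85,110),dside=(250,205),bench=(480,150)).items(): print(n,px(x,y))
h=cv2.cvtColor(f,cv2.COLOR_BGR2HSV).astype(int); v=h[...,2]; d=f[...,2].astype(int)-f[...,0]
print(d[218:250,290:330][::2,::2]); print(v[218:250,290:330][::2,::2])
E
```

```text
dress [124, 132, 134]
dress2 [124, 132, 134]
fine [133, 144, 151]
fineL [132, 145, 150]
fineshadow [84, 92, 97]
med [98, 109, 118]
coarseshadow [61, 65, 69]
dside [74, 81, 84]
bench [129, 147, 160]
[[18 14 22 30 31 31 30 29 29 30 28 31 29 30 30 30 29 30 28 29]
 [18 19 18 19 22 28 30 29 29 29 29 29 29 30 30 30 30 29 29 30]
 [18 18 18 16 18 17 22 28 30 30 30 29 29 29 29 30 30 29 28 29]
 [18 14 15 15 14 12  9 17 22 27 29 29 29 30 31 29 29 29 28 29]
 [15 13 13 14 14 11 10 11 12 20 19 26 29 29 30 30 30 30 30 30]
 [13 14 13 13 11 11 12 10 11 10 15 20 18 27 30 29 30 30 30 30]
 [14 13 14 12 11 10 10 11 11 11 10 12 13 21 15 28 30 29 30 29]
 [13 14 13 10 10 10 10 11 11 10  9 11 11 15 18 18 15 27 30 29]
 [13 12 13 12 11 10 10 10 10 11 10 11 10 10 12 17 18 19 13 27]
 [14 15 13 14 14 11 11 12  9  9 10 12 11 11 14 18 16 17 21 20]
 [ 7 10 15 14 13 13 12 10 10 11 11 10 10 11 18 18 18 17 16 20]
 [10  6  9 12 16 15 13 12 11  9 10 11 11 15 17 18 18 17 20 21]
 [21 17  9  7  7 11 15 13 12 12  9 10 12 18 18 18 17 15 21 19]
 [20 21 21 19 10  7  9 13 14 13 17 16 18 17 17 17 19 21 22 21]
 [21 21 21 19 20 17 
[... 767 characters left out ...]
 107 143
  162 161]
 [ 80  97  97  89 102 135 135 135 135 136 134 135 135 136 138 149 130 111
  107 139]
 [ 71  79  83  97  96  83 129 138 134 134 137 135 135 136 153 151 151 149
  128 121]
 [ 68  64  73  78  86  98  89  92 137 136 136 136 136 139 150 150 151 151
  137 117]
 [ 63  66  67  66  74  77  90  95  84 117 137 135 136 144 151 151 150 157
  122 118]
 [ 99  90  61  67  65  65  78  79  91  91  86 133 140 152 150 151 151 154
  117 118]
 [100  99  97  88  63  64  66  66  77  81 144 130 151 150 151 151 149 119
  118 119]
 [ 99 100  99  97  96  88  62  65  64  66  75  92 150 152 151 151 137 117
  118 119]
 [102 100  99  98  96  98  95  85  61  64  65  68  77 103 152 150 118 118
  119 119]]
```

```bash
cat > act.py <<'E'
from see import *
from scipy.spatial.transform import Rotation as Ro
def rot(phi):
    """tool down, jaws closing across a stone whose length lies along phi; half turn with the smaller wrist angle"""
    out=[]
    for s in(1,-1):
        y=s*np.array([-np.sin(phi),np.cos(phi),0]); z=np.array([0,0,-1.])
        out.append(Ro.from_matrix(np.c_[np.cross(y,z),y,z]).as_rotvec())
    return out
def over(xy,phi,z):
    q=[j for j in (ik([*xy,z],r) for r in rot(phi)) if j is not None]
    q=min(q,key=lambda j:abs(j[5])); move_joints(q)
def pick(xy,phi,zb,w,effort):
    gripper_to(min(.085,w+.025)); over(xy,phi,zb+.08)
    s=get_state()['ft_force'][2]
    move_straight([*xy,zb+.013],v=.1)
    print("down dF",get_state()['ft_force'][2]-s)
    gripper_to(w-.008,effort); s=get_state(); print("grip",s['opening'],s['grasp_force'],s['tool_pos'])
    move_straight([*xy,zb+.03],v=.05); move_straight([*xy,max(zb+.08,.17)],v=.15)
    s=get_state(); print("lift",s['opening'],s['grasp_force'],s['ft_force'],s['t'])
def place(xy,phi,zs,w):
    over(xy,phi,zs+.08)
    move_straight([*xy,zs+.018],v=.12); pause(.2)
    f0=get_state()['ft_force'][2]
    for dz in np.arange(.015,.0095,-.0008):
        move_straight([*xy,zs+dz],v=.02); f=get_state()['ft_force'][2]
        if f-f0>4: break
    s=get_state(); print("touch dz",dz,f-f0,s['tool_pos'])
    gripper_to(min(.085,w+.022)); pause(.2)
    move_straight([*xy,zs+.10],v=.15); print("t",get_state()['t'])
def top(name):
    f=grab_frame("top"); cv2.imwrite(f"pics/{name}.png",f); f=f.astype(int); return f,f.max(2),f[...,2]-f[...,0]
SEAT=dict(small=((.6326,.0365),1.3919,.016),middle=((.6253,.2878),1.138,.016),long=((.6359,-.2379),1.2946,.016),tray=((.4327,.1765),1.655,.046))
E
python3 - <<'E'
from act import *
f=cv2.imread("pics/top0.png").astype(int); v=f.max(2); d=f[...,2]-f[...,0]
m=cv2.morphologyEx(roi((d<=14)&(v>115)&(v<142),285,215,330,250),cv2.MORPH_OPEN,np.ones((3,3)))
r=rect("top",biggest(m)[0],.097); print(r)
pick(r[0],r[2],.075,.030,40)
E
```

```text
(array([ 0.44313931, -0.12718102]), [52.63867950439453, 28.316761016845703], np.float32(1.0122027))
down dF -0.8174399285615449
grip 0.028930806295705797 41.01604878902435 [ 0.4438876  -0.1276271   0.08890766]
lift 0.029151637673101544 40.33739447593689 [ 0.40884783 -0.07705225 -0.99073524] 5.3083
```

```bash
python3 - <<'E'
from act import *
place(*SEAT['small'],.030)
over((.45,.2),1.5,.25)
f,v,d=top("top1"); cv2.imwrite("pics/small1.png",cv2.resize(f[130:260,225:355].astype(np.uint8),None,fx=4.5,fy=4.5,interpolation=cv2.INTER_CUBIC))
print(get_state()['t'])
m=cv2.morphologyEx(roi((v>138)&(v<157)&(d>11)&(d<21),275,205,335,255),cv2.MORPH_OPEN,np.ones((3,3)))
for c in biggest(m,2):print(rect("top",c,.075))
E
```

```text
touch dz 0.013399999999999999 4.794982482266035 [0.63269077 0.03650469 0.02992279]
t 9.2667
10.4
(array([ 0.44401239, -0.12370863]), [107.30488586425781, 37.821163177490234], np.float32(1.0801635))
```

View pics/small1.png

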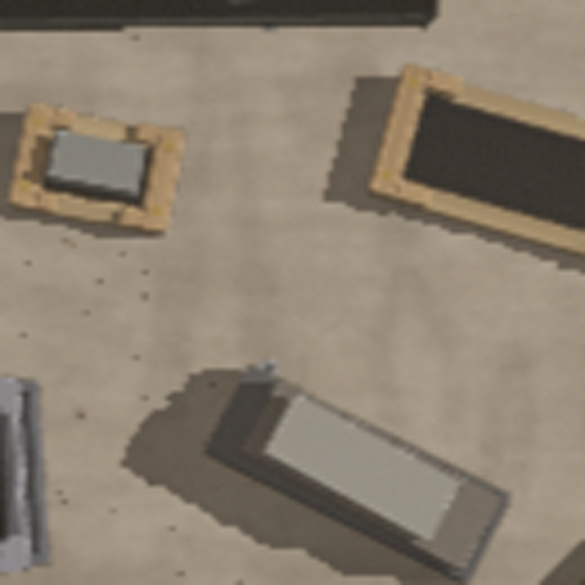

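The dressing stone sits inside its seat (crop (97,162), black rubber visible on both sides), and the fine stone is now fully visible. I'll move the fine stone next.

```bash
python3 - <<'E'
from act import *
f=cv2.imread("pics/top1.png").astype(int); v=f.max(2); d=f[...,2]-f[...,0]
m=roi((v>115)&(d<16),228,152,264,182); r=rect("top",biggest(m)[0],.038); print("dressing",r)
pick((.4440,-.1237),1.0802,.055,.040,50)
place(*SEAT['middle'],.040)
over((.45,.2),1.5,.25)
f,v,d=top("top2"); cv2.imwrite("pics/mid2.png",cv2.resize(f[130:260,110:340].astype(np.uint8),None,fx=3.4,fy=3.4,interpolation=cv2.INTER_CUBIC))
m=cv2.morphologyEx(roi((v>108)&(v<130)&(d>14)&(d<26),268,205,342,262),cv2.MORPH_OPEN,np.ones((3,3)))
for c in biggest(m,2):print(rect("top",c,.055))
m=roi((v>125)&(d<21),130,150,182,188); print("fine",rect("top",biggest(m)[0],.036))
E
```

```text
dressing (array([0.63200824, 0.03586594]), [53.413143157958984, 27.589303970336914], np.float32(1.3845302))
down dF 0.32869637775817273
grip 0.03911681829210544 52.08803057670593 [ 0.44477673 -0.12415205  0.06895078]
lift 0.03866039362152061 51.11506104469299 [-0.71503929  1.57556087 -1.76424266] 14.35
touch dz 0.013399999999999999 5.2918395474054964 [0.62542297 0.28783166 0.03003467]
t 18.9583
(array([ 0.44253568, -0.13148001]), [147.74969482421875, 50.32894515991211], np.float32(1.0802951))
fine (array([0.62494238, 0.28643311]), [111.23528289794922, 38.13777542114258], np.float32(1.1292979))
```

View pics/mid2.png

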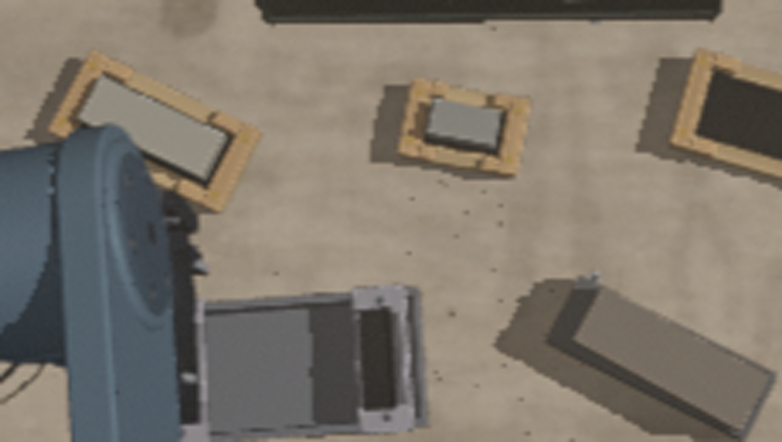

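The fine stone is in its seat, with a black margin visible at its right end (crop (215,165)). Next is the medium stone.

```bash
python3 - <<'E'
from act import *
pick((.4425,-.1315),1.0803,.030,.050,70)
place(*SEAT['long'],.050)
over((.45,.2),1.5,.25)
f,v,d=top("top3"); cv2.imwrite("pics/long3.png",cv2.resize(f[130:275,255:390].astype(np.uint8),None,fx=4,fy=4,interpolation=cv2.INTER_CUBIC))
for y in range(212,262,4): print(v[y,268:344:4],d[y,268:344:8])
E
```

```text
down dF -0.0020078815344682643
grip 0.04867634548275692 74.08047437667847 [ 0.44312409 -0.13185621  0.04399711]
lift 0.04827062920205622 72.91894555091858 [-0.23828254 -0.0970795  -4.72069326] 24.125
touch dz 0.013399999999999999 4.931392800981655 [ 0.6360179  -0.23797436  0.0300524 ]
t 28.0
[156 105 106  99  93 151 152 159 163 162 153 157 163 166 158 160 160 150
 149] [30 22  7 31 32 29 29 30 29 29]
[ 99  99  97  95  93  94 138 159 157 158 154 152 162 166 156 157 157 154
 153] [20 20  6 28 31 30 31 28 28 29]
[101 102  96  94  94  95  95  95 142 161 160 158 163 165 156 158 156 154
 155] [22  7  8  6 27 29 29 28 28 29]
[102  96  96  95  95  94  94  95  94  92 143 155 162 164 157 159 156 152
 152] [22  6  8  7  7 27 29 28 29 28]
[101  97  96  95  95  95  93  94  95  94  93  94 142 165 160 161 151 150
 151] [22  8  7  7  8  5 27 29 29 29]
[ 99  94  92  95  95  96  95  95  92  94  95  95  93  93 142 159 157 153
 153] [20  6  8  7  6  6  5 27 29 29]
[112  99  99  90  93  96  94  95  94  94  94  94  93  94  93  92 132 156
 155] [24 23  6  7  6  6  5  7 27 30]
[163 165 149 100 102  89  93  95  95  93  94  94  94  94  93  94  93  94
 160] [31 28 22  6  7  6  7  6  6 29]
[161 164 164 164 106  97  96  86  93  94  92  92  93  93  92  93  92 112
 160] [29 29 21 20  7  5  6  5  4 30]
[158 160 161 161 160 161 147  95  97  84  93  93  93  93  93  91  91 159
 164] [28 29 30 28 19  6  5  6  5 31]
[154 157 156 155 151 151 155 153 104  91  93  82  93  93  92  92 115 152
 155] [30 29 29 28 21 20  5  5 16 32]
[155 154 155 151 150 146 145 146 148 148 133  88  89  80  91  92 150 150
 156] [30 28 29 29 30 27 19  5 30 29]
[160 157 157 155 155 149 149 150 148 147 147 148 150 147 150 152 159 158
 156] [31 29 30 29 28 29 30 30 30 31]
```

View pics/long3.png

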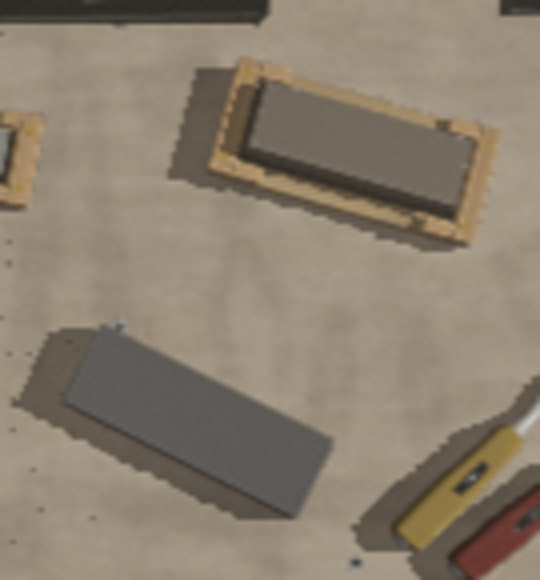

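The medium stone sits in the long holder at crop (360,148). The bare coarse stone is centred near (198,420) and the chisels are untouched.

```bash
python3 - <<'E'
from act import *
f=cv2.imread("pics/top3.png").astype(int); v=f.max(2); d=f[...,2]-f[...,0]
m=roi((v>100)&(v<132)&(d>14)&(d<26),305,142,382,195); m=cv2.morphologyEx(m,cv2.MORPH_OPEN,np.ones((3,3)))
print("medium",rect("top",biggest(m)[0],.041))
m=cv2.morphologyEx(roi((v>87)&(v<102)&(d<12),262,200,345,265),cv2.MORPH_OPEN,np.ones((3,3)))
r=rect("top",biggest(m)[0],.030); print(r)
if r[1][0]<184 and r[1][1]<64:
    pick(r[0],r[2],0,.060,100)
    place(*SEAT['tray'],.060)
    over((.40,-.1),1.5,.25)
    f,v,d=top("top4"); print(get_state()['t'])
    cv2.imwrite("pics/tray4.png",cv2.resize(f[130:275,120:390].astype(np.uint8),None,fx=2.9,fy=2.9,interpolation=cv2.INTER_CUBIC))
E
```

```text
medium (array([ 0.63570129, -0.23778638]), [147.21665954589844, 47.86628341674805], np.float32(1.2943585))
(array([ 0.44374081, -0.12449458]), [177.05203247070312, 56.560420989990234], np.float32(1.1162469))
down dF 0.18183010441466008
grip 0.057988116145946504 108.61623287200928 [ 0.44436855 -0.12487803  0.014144  ]
lift 0.05787547844016261 108.3631181716919 [-1.51518202e-03 -5.38057063e-01 -7.66848884e+00] 34.2667
touch dz 0.013399999999999999 12.237924521431298 [0.4328029  0.17655853 0.06017635]
t 38.3917
39.5833
```

View pics/tray4.png

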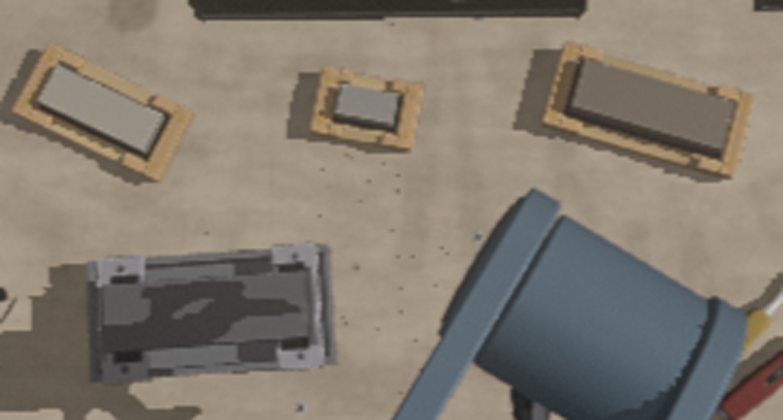

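The coarse stone lies across the saddles (crop x 104–312, y 267–350). I'll check with the side camera that it sits flat and within the flanges.

```bash
python3 - <<'E'
from act import *
over((.40,-.25),1.5,.30)
f=grab_frame("side"); t=grab_frame("top")
a=cv2.resize(f[110:340,195:375],None,fx=2.5,fy=2.5,interpolation=cv2.INTER_CUBIC)
b=cv2.resize(t[205:268,140:245],None,fx=3,fy=3,interpolation=cv2.INTER_CUBIC)
c=np.zeros((575,450+315,3),np.uint8); c[:,:450]=a; c[:189,450:]=b; cv2.imwrite("pics/fin.png",c)
# coarse ends/sides by hand: predicted outline at z=.076
E
```

```text
(no output)
```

View pics/fin.png

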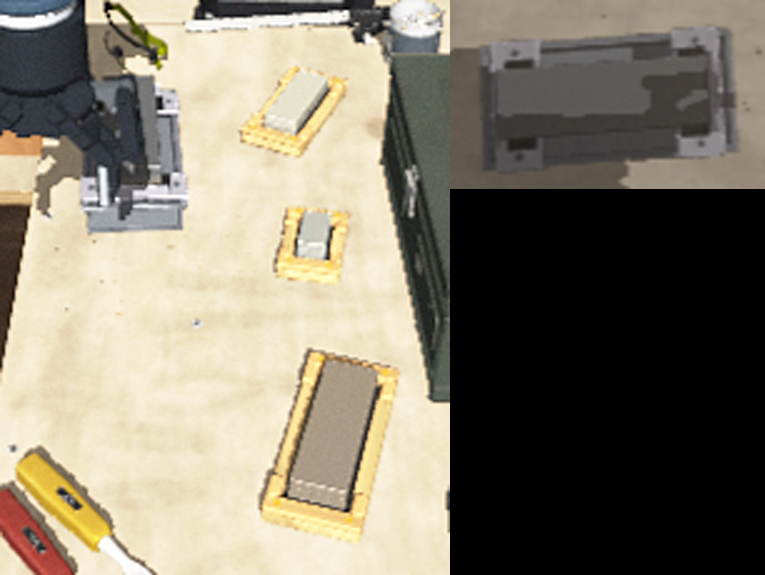

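```bash
python3 - <<'E'
from act import *
P=ray("top",[(155.4,239.0),(226.4,236.0)],.076); print(P,P.mean(0),SEAT['tray'][0],np.linalg.norm(P[0]-P[1]))
print(get_state()['ft_force'],get_state()['t']); job_done()
E
```

```text
[[0.42581489 0.26394599]
 [0.43515747 0.08197495]] [0.43048618 0.17296047] (0.4327, 0.1765) 0.1822107080308597
[ 0.14292252  0.47767894 -0.00842229] 40.3583
the job is handed in; nothing more can be done
```

I handed the job in at about 40 s: the dressing, fine and medium stones measured within about 2 mm of their seat centres, the coarse stone about 4 mm off the tray's centre by a rough reading, and the chisels look undisturbed; no verdict came back.

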